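# Press a glued mini canvas with the coarse and fine knobs of a bench press

### The arm

A 7-joint arm with a two-finger parallel gripper is mounted at the origin on a cart in front of the work surface, level with it; the furniture and walls round the work are solid. World frame = base frame: x ahead of the robot, y to its left, z up, the work surface at z = 0. Lengths are in mm, angles in rad, forces in N, time in s.
With the tool pointing down it reaches from about 400 to 925 mm from the base axis. Payload 4.1 kg.
Tool frame: the origin (TCP) lies midway between the tips of the shut fingers; the grasp point (between the pads) lies 19 mm behind it (env.pinch_z is the distance from the TCP to the grasp point, in mm); z points along the fingers, y is the line along which they close (so a half turn about z gives the same grasp; the last joint's range is limited). The gripper opens to 85 mm and grips with 20 to 120 N. Pads are 22 mm wide; open, the fingers measure 114 mm over their backs; the gripper's body (76 mm by 85 mm) begins 54 mm behind the grasp point. The pads swing forward as they close: fully open they stand 13 mm farther back than shut.
Start: joints at [1.192, 0.398, 0.045, 1.537, -0.019, 1.207, -0.051], TCP at [179.543, -624.746, 231.347] pointing down, gripper open.
Joint ranges: [-2.82, 2.82], [-0.49, 2.23], [-1.37, 1.46], [0, 2.46], [-1.36, 4.5], [0.23, 2], [-2.94, 2.94]. Speed limits (rad/s): [2.57, 2.57, 3.14, 3.14, 3.14, 3.14, 3.14].

### API

Orientations are given as a unit quaternion [x, y, z, w].
In Python, from workcell import telemetry, get_image, get_calibration, env, models gives the robot as it stands.
- The arm moves only by the shell command python3 -m jog 'ROWS' [OPENING]. ROWS is JSON, a list of rows, each a list of 2 entries, a list of its own where there are three numbers: the shift along the world's x, y, z in m, then the turn, a rotation vector about the world's x, y, z in degrees. A call has exactly 10 rows; each row shifts and turns the commanded pose from where the row before left it; what a row does not reach is not made up. A row lasts 1/10 s, in which the tool goes at most 50 mm and 8.59 degrees, less where a joint would pass 70% of its speed; a pose out of reach is approached as far as the arm can. A call with a gripper value outside its range is refused whole. OPENING is the opening, from 0 (shut) to 1 (fully open), set as the call begins (- or left out, the last holds). The fingers move at their own pace and stop on an object; the grip force is fixed at half the most. Time passes only in rows, so rows that do not move let the fingers close, or fill a call up. It gives the time, the measured TCP pose, the force, the opening and the grip force at its end, in the units of the state.
- telemetry.observe(): the state, without advancing time (a new reading comes with each control period).
- get_image(name): name is "scene" or "top"; returns the picture (480x640x3 uint8, red, green, blue); there is no depth.
- get_calibration(name): a dict with "camera_matrix" (3x3 intrinsics, pixels), "distortion" ([k1, k2, p1, p2, k3] as OpenCV has them; the pictures are not rectified), "eye" and "attitude" of the camera in the world. Camera axes: x right, y down, z forward; pixel columns grow to the right and rows downward; lengths in mm; the calibration is good to about 2 mm. A picture is of the moment at which its call begins. get_calibration takes no time and is no camera call.
- env.sign_off(): hands the job in; it is judged then, once.
Trained networks look in the newest picture that a camera, given by its name, has taken for a name from the list of things; names that differ only in an ending like _2 or _b are one class to them, and where a whole thing is asked for, a point or a joint stands for the part that bears it (a point fixed in the world has none). Each returns a list of dicts, best first, with "confidence" (0 to 1); they miss things now and then, are a little off and sometimes report something else, mostly with a low value. They report only what shows in the picture. A call takes as long as a camera call. They do not tell look-alikes from the thing itself.
- models.outline_of(thing, camera): "mask" (480x640 bool, what is visible of it) and "point" ([column, row] in pixels, amid what is visible of it).
- models.landmark_of(thing, camera): "point" ([column, row] in pixels: a listed point, or the origin of a listed thing).
The state is a dict: "clock": time; "q": joint angles; "joint_vel": joint speeds; "effort": joint torques, N m; "eef_pos": TCP position; "orientation": TCP orientation; "wrist_force": force on the tool from outside, world axes, zero at the start; "wrist_torque": the same for the moment, N m; "opening": opening from 0.0 (shut) to 1.0 (fully open); "finger_force": force on a finger pad.
Only numpy, scipy, OpenCV 4.12 (cv2) and the standard library are available. Lean on these libraries where they do the work, as an engineer would, in place of code of your own. Each camera call takes 0.05 s, during which the arm holds its last target. There are 200 camera calls.

### The job

The freshly glued little canvas is waiting on the bed of the small green press. Turn the wide black outer knob clockwise until you feel the foot come to rest on the canvas, without forcing it (a touch of about 10 N), and leave that knob there; then turn the narrow silver inner knob clockwise to press the canvas firmly, at about 40 N, without crushing it. Let go, and leave the canvas and the other things on the counter where they are.

Things in the scene. Friction and masses are not known exactly. Their poses are not given: they have to be found in the camera images.
- press: small green C-frame bench press, fixed to the counter, its position and yaw vary. Base 190 x 130 x 10 mm (70 mm before to 120 mm behind the origin along its x), column at the +x end, arm reaching back to a round head over the bed. Origin on the counter's surface, below the vertical axis of spindle and knobs. All but the knobs and their neck (20 mm diameter) ends 121 mm above the counter.
- press_bed: steel bed plate 124 x 116 x 6 mm on the press's base, fixed; origin at the centre of its underside, top 16 mm above the counter. It carries the canvas; the force between them is the pressing force plus the canvas's weight (0.6 N). The foot above (60 mm round aluminium plate with rubber face) hangs 5 to 18 mm over the canvas: this gap is not measured and no joint value tells it.
- outer_grip (a point): point on the vertical axis inside the wide black ribbed outer knob (coarse), 6 mm below its top face. The knob is 52 mm in diameter, from 134 to 154 mm above the counter; 13 mm of free space lies below it. The height setting of the press head differs each time, so that the outer knob needs 0.7 to 2.5 rad to touch: feel (or watch) for it.
- inner_grip (a point): point on the same vertical axis inside the narrow silver ribbed inner knob (fine) on top of the outer one, 9 mm below its top face. The knob is 26 mm in diameter, from 156 to 184 mm above the counter, 2 mm above the outer knob's top face. A spring of 11 N/mm carries the foot: once it rests on the canvas the outer knob adds 77 N per rad, the inner knob 33 N per rad.
- outer_knob (a joint): angle of the outer knob in rad, 0 to 3.6, growing clockwise seen from above, at the start between 0 and 0.8. Clockwise lowers the foot by 7 mm per rad. It drags with a steady 0.42 N m and stays where it is left; once the foot presses, each 10 N adds 0.07 N m. With more than about 60 N on the foot it may slip back.
- inner_knob (a joint): angle of the inner knob in rad, 0 to 2.6, growing clockwise seen from above; it starts wound right back, at 0. Clockwise lowers the foot (and the outer knob with it) by 3 mm per rad. It drags with a steady 0.20 N m and stays where it is left; once the foot presses, each 10 N adds 0.03 N m.
- mini_canvas: small square stretched canvas, 100 x 100 x 16 mm, painted in warm stripes, loose, lying flat on the press bed under the foot; origin at the centre of its underside.
- ink_0: square ink bottle with black cap, 46 x 46 x 57 mm, standing loose; origin at the centre of its underside. Bystander.
- ink_1: second square ink bottle with black cap, 46 x 46 x 57 mm, standing loose; origin at the centre of its underside. Bystander.
- glue_stick: upright yellow glue stick with black cap, 27 mm in diameter, 94 mm tall, loose; origin at the centre of its underside. Bystander.
- masking_tape: roll of masking tape lying flat, 99 mm in diameter, 24 mm high, loose; origin at the centre of its underside. Bystander.
- fixative_can: white and blue spray can of fixative, 53 mm in diameter, 172 mm tall, standing loose at the far left; origin at the centre of its underside. Bystander.
Things that resemble listed ones, but are neither listed nor needed, are in the scene too. Several things have the shape of the press; the one meant has the colours described above.

How it is judged (in metres and radians):
On the way, in this order (a step that is already met when the one before it is completed fails the run):
1. the outer knob alone brings the foot to rest on the canvas (bed carries more than 2 N, inner knob still within 0.1 rad of its start) (contact force between press_bed and mini_canvas above 2 N and value of joint inner_knob below 0.1 rad), for 0.3 s.
2. the inner knob brings the pressing force to between 28 and 52 N (contact force between press_bed and mini_canvas between 28 and 52 N and value of joint inner_knob above 0.1 rad), for 0.3 s.
At the end, for the whole second after the job is handed in: The canvas lies on the press bed within 8 mm of where it lay, pressed by the foot so that the bed carries 28 to 52 N, the inner knob turned more than 0.1 rad from its start (all of step 2 and distance of mini_canvas from where it was at the start of the episode below 0.008 m); the robot touches nothing.
It fails at once if the canvas is crushed (more than 62 N) (contact force between press_bed and mini_canvas above 62 N).
It fails at once if the canvas is pressed with the outer knob (more than 26 N before the inner knob has turned 0.1 rad) (contact force between press_bed and mini_canvas above 26 N and value of joint inner_knob below 0.1 rad).
It fails at once if the outer knob is turned again, either way (over 0.15 rad/s), once the inner knob has turned 0.1 rad (value of joint inner_knob above 0.1 rad and (velocity of joint outer_knob above 0.15 rad/s or velocity of joint outer_knob below -0.15 rad/s)).
It fails at once if a bystander (ink bottle, glue stick, spray can or tape) is moved more than 20 mm (distance of any of ink_0, ink_1, glue_stick, fixative_can, masking_tape from where it was at the start of the episode above 0.02 m).
It also fails if it takes over 72 s, if anything falls off the work surface, if the arm or the gripper's body presses on something with over 40 N, if the wrist force passes 120 N, or if a joint passes its speed limit or range.

## Working session

There is one attempt and no reset: what is moved stays moved. The work goes in short steps, Python scripts to look and compute and a shell command to move; the robot and the scene stay as the last step left them, time stands still between calls to the robot, and variables do not carry over. Pictures are saved under pics/ and viewed, at most 10 in all, crops included, and the job is handed in when it is done.

```bash
mkdir -p pics
cat > h.py <<'E'
import numpy as np,cv2
from scipy.spatial.transform import Rotation as R
from workcell import telemetry,get_image,get_calibration,env,models
def ray(cam,p):
    c=get_calibration(cam);K=np.array(c["camera_matrix"],float);d=np.array(c["distortion"],float)
    u=cv2.undistortPoints(np.array([[p]],float),K,d)[0,0]
    a=np.array(c["attitude"],float)
    M=a if a.shape==(3,3) else R.from_quat(a).as_matrix()
    return np.array(c["eye"],float),M@np.array([u[0],u[1],1])
def at_z(cam,p,z):
    e,r=ray(cam,p);return e+r*(z-e[2])/r[2]
def show(): 
    s=telemetry.observe();print({k:np.round(s[k],3).tolist() for k in s})
E
python3 - <<'E'
from h import *
for c in("scene","top"):
    im=get_image(c);cv2.imwrite(f"pics/{c}0.png",im[...,::-1])
    print(c,get_calibration(c)["eye"],get_calibration(c)["attitude"])
    for n,z in(("outer_grip",148),("inner_grip",175),("press",0)):
        for r in models.landmark_of(n,c): print(n,r["confidence"],np.round(r["point"],1),np.round(at_z(c,r["point"],z),1))
show();print(env.pinch_z)
E
```

```text
scene [-156.88504006  607.18323612  901.59460828] [-0.32191218  0.82615641 -0.42669302  0.17824479]
outer_grip 0.8 [289.7 286.3] [523.2  27.1 148. ]
outer_grip 0.8 [373.9 244. ] [ 482.9 -235.1  148. ]
inner_grip 0.57 [285.1 278. ] [528.   34.8 175. ]
inner_grip 0.52 [373.3 243. ] [ 463.8 -207.2  175. ]
inner_grip 0.35 [398.5 253. ] [ 391.6 -215.1  175. ]
press 0.69 [371.9 293.8] [ 466.7 -214.7   -0. ]
press 0.63 [294.4 333.1] [517.1  29.6   0. ]
top [ 315.99893317 -203.69570736 1421.8469524 ] [ 0.70846204 -0.6976723   0.07411196 -0.07643504]
outer_grip 0.75 [210.2 281.1] [523.6  36.7 148. ]
outer_grip 0.53 [327.2 307.7] [ 469.2 -221.8  148. ]
inner_grip 0.54 [213.  278.1] [525.9  25.9 175. ]
inner_grip 0.47 [323.9 306.1] [ 469.3 -214.3  175. ]
press 0.93 [224.6 289.3] [528.  28.   0.]
press 0.68 [319.4 317.2] [ 463.6 -205.3    0. ]
{'clock': 0.4, 'q': [1.192, 0.399, 0.045, 1.537, -0.019, 1.207, -0.051], 'joint_vel': [-0.001, -0.003, 0.0, -0.003, -0.0, 0.001, 0.0], 'effort': [-0.001, -47.442, 1.361, -25.411, 0.011, 0.003, -0.0], 'eef_pos': [179.53, -624.658, 231.206], 'orientation': [0.99, 0.139, -0.0, -0.0], 'wrist_force': [0.034, -0.284, -0.605], 'wrist_torque': [0.002, -0.007, 0.036], 'finger_force': 0.0, 'opening': 1.002}
18.700000000000003
```

View pics/scene0.png

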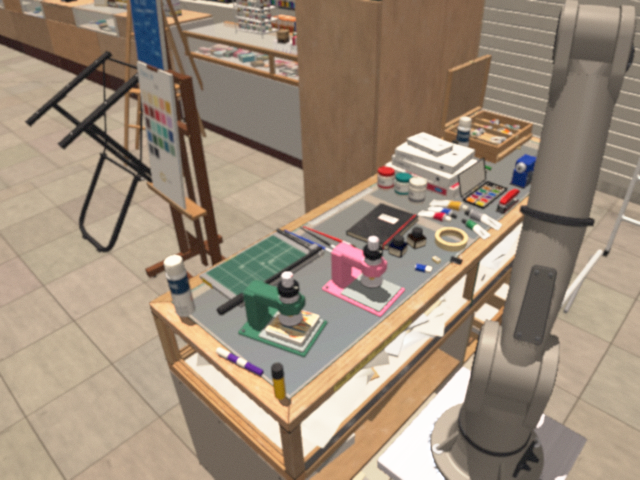

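View pics/top0.png

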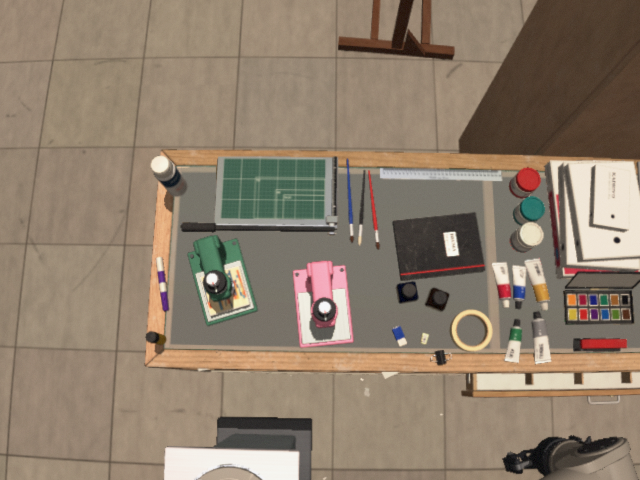

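Two presses have the shape: a green one at scene (288,300) / top (213,280), and a pink one at scene (373,255) / top (324,305). The green one fits the description because it also has the striped canvas on its bed; the pink one's bed is bare. I'll confirm this in one crop and refine the axis.

Run:
```python
from h import *
a=get_image("scene")[255:355,235:335];b=get_image("top")[230:330,175:275]
cv2.imwrite("pics/crop.png",np.hstack([cv2.resize(x,(400,400),interpolation=cv2.INTER_CUBIC) for x in(a,b)])[...,::-1])
L={}
for c in("scene","top"):
    for k in range(3):
        get_image(c)
        for n,z in(("outer_grip",148),("inner_grip",175),("press",0)):
            for r in models.landmark_of(n,c):
                p=at_z(c,r["point"],z)
                if p[1]>-80:L.setdefault((n,c),[]).append(r["point"])
from scipy.optimize import least_squares
for k in L: print(k,np.round(L[k],1).tolist(),at_z(k[1],np.mean(L[k],0),{"outer_grip":148,"inner_grip":175,"press":0}[k[0]]).round(1))
for n in("mini_canvas","press_bed"):
    for c in("scene","top"):
        for r in models.landmark_of(n,c): print(n,c,round(r["confidence"],2),at_z(c,r["point"],16 if n[0]=="m" else 10).round(1))
for c in("top",):
    for n in("outer_knob","inner_knob","press"):
        for r in models.outline_of(n,c):
            m=r["mask"];ys,xs=np.nonzero(m);print(n,round(r["confidence"],2),r["point"],xs.min(),xs.max(),ys.min(),ys.max(),cv2.minAreaRect(np.c_[xs,ys].astype(np.float32)))
```

```text
('outer_grip', 'scene') [[287.8, 281.5], [286.2, 285.7], [290.8, 331.6], [289.3, 286.7]] [499.5  53.2 148. ]
('inner_grip', 'scene') [[284.5, 273.8], [282.1, 275.8], [283.8, 274.4]] [539.7  29.  175. ]
('press', 'scene') [[291.4, 335.1], [291.8, 334.4], [293.2, 332.5]] [519.1  35.5   0. ]
('outer_grip', 'top') [[213.6, 280.5], [224.5, 289.7], [211.0, 280.5], [212.8, 279.6]] [520.5  24.8 148. ]
('inner_grip', 'top') [[214.5, 279.8], [213.6, 277.3], [213.8, 279.6]] [524.2  23.7 175. ]
('press', 'top') [[225.0, 290.6], [225.1, 289.2], [223.5, 289.6], [223.6, 291.7]] [525.6  28.6   0. ]
mini_canvas scene 0.84 [518.1  27.   16. ]
mini_canvas scene 0.65 [692.1 -98.   16. ]
mini_canvas top 0.63 [526.6  23.3  16. ]
press_bed scene 0.76 [532.9  34.3  10. ]
press_bed scene 0.67 [ 481.3 -217.4   10. ]
press_bed top 0.85 [ 462.4 -211.8   10. ]
press_bed top 0.7 [525.1  24.4  10. ]
outer_knob 0.91 [320.1, 315.1] 312 335 298 321 ((323.5, 309.5), (23.0, 23.0), 90.0)
outer_knob 0.75 [216.9, 286.6] 204 226 270 293 ((215.7500457763672, 282.2500305175781), (21.21320343017578, 23.33452033996582), 45.0)
inner_knob 0.62 [214.8, 282.9] 206 219 274 286 ((212.75001525878906, 279.75), (13.435027122497559, 11.31370735168457), 45.0)
inner_knob 0.42 [324.7, 310.7] 319 329 302 313 ((324.0, 307.5), (11.0, 10.0), 90.0)
press 0.89 [321.9, 304.5] 293 353 261 347 ((322.00494384765625, 303.04949951171875), (84.67767333984375, 54.32903289794922), 84.2894058227539)
press 0.62 [216.2, 271.4] 187 256 235 324 ((220.3577117919922, 277.3115234375), (86.03937530517578, 53.67594528198242), 74.74488067626953)
```

View pics/crop.png

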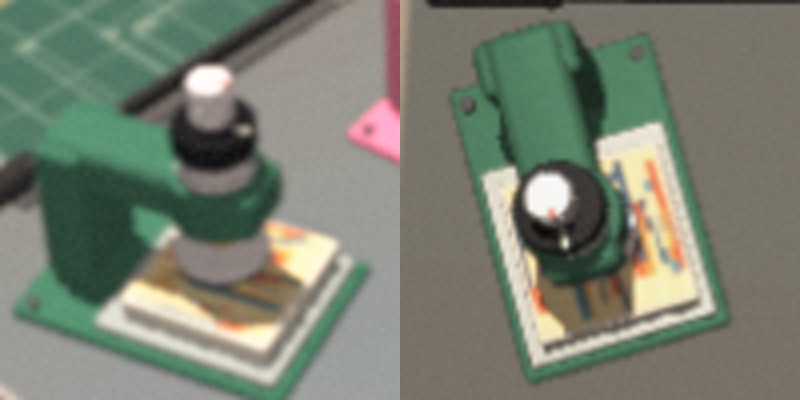

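The crop confirms it: green frame, black outer knob, silver inner knob and striped canvas. Silver top centre is at scene (287.3,274.5) / top (212,279), and the black top disc at top (215.2,282.3).

```bash
python3 - <<'E'
from h import *
print(at_z("scene",(286.9,274.3),184).round(1),at_z("top",(211.9,279.0),184).round(1),at_z("top",(214.9,282.0),154).round(1))
im=get_image("top").astype(int);g=im[265:300,198:232]
s=g.min(2)>150
n,l,st,ce=cv2.connectedComponentsWithStats(s.astype(np.uint8));print("bright",st[1:].tolist(),(ce[1:]+[198,265]).round(1).tolist())
k=(g.max(2)<75).astype(np.uint8);n,l,st,ce=cv2.connectedComponentsWithStats(k)
i=1+st[1:,4].argmax();ys,xs=np.nonzero(l==i);print("dark",st[i],cv2.minEnclosingCircle(np.c_[xs+198,ys+265].astype(np.float32)))
s=(get_image("scene").astype(int)[265:300,275:305].min(2)>185).astype(np.uint8);n,l,st,ce=cv2.connectedComponentsWithStats(s);print(st[1:].tolist(),(ce[1:]+[275,265]).round(1).tolist())
E
python3 -m jog '[[[0.02,0.035,0],[0,0,0]],[[0.02,0.035,0],[0,0,0]],[[0.02,0.035,0],[0,0,0]],[[0.02,0.035,0],[0,0,0]],[[0.02,0.035,0],[0,0,0]],[[0.02,0.035,0],[0,0,0]],[[0.02,0.035,0],[0,0,0]],[[0.02,0.035,0],[0,0,0]],[[0.02,0.035,0],[0,0,0]],[[0.02,0.035,0],[0,0,0]]]' 1
python3 -c "from h import *;show()"
```

```text
[526.2  30.  184. ] [522.4  26.5 184. ] [520.8  25.1 154. ]
bright [[26, 0, 8, 12, 54], [0, 7, 11, 28, 157], [8, 8, 12, 12, 105], [18, 25, 1, 2, 2]] [[228.2, 268.5], [201.9, 286.3], [211.4, 278.3], [216.0, 290.5]]
dark [  6   5  28  30 394] ((219.0, 284.5), 16.225080490112305)
[[7, 7, 11, 7, 61]] [[286.5, 274.9]]
clock: 3.15
eef_pos: [380.2, -273.3, 231.7]
orientation: [0.99, 0.139, 0.0, 0.0]
wrist_force: [0.5, -0.4, -0.4]
opening: 1.004
finger_force: 0.0
{'clock': 3.15, 'q': [0.729, 0.076, -0.208, 1.948, 0.018, 1.119, -0.777], 'joint_vel': [-0.488, -0.092, -0.383, 0.102, 0.013, -0.014, -0.863], 'effort': [2.781, -29.108, 0.755, -24.027, 0.021, 0.194, 0.725], 'eef_pos': [380.205, -273.333, 231.686], 'orientation': [0.99, 0.139, 0.0, 0.0], 'wrist_force': [0.458, -0.387, -0.352], 'wrist_torque': [-0.015, -0.067, 0.014], 'finger_force': 0.0, 'opening': 1.004}
```

```bash
python3 -m jog '[[[0.0143,0.030,0],[0,0,8]],[[0.0143,0.030,0],[0,0,8]],[[0.0143,0.030,0],[0,0,8]],[[0.0143,0.030,0],[0,0,8]],[[0.0143,0.030,0],[0,0,8]],[[0.0143,0.030,0],[0,0,8]],[[0.0143,0.030,0],[0,0,8]],[[0.0143,0.030,0],[0,0,8]],[[0.0143,0.030,0],[0,0,8]],[[0.0143,0.030,0],[0,0,8]]]'
python3 -m jog '[[[0,0,0],[0,0,8.5]],[[0,0,0],[0,0,8.5]],[[0,0,0],[0,0,8.5]],[[0,0,0],[0,0,8.5]],[[0,0,0],[0,0,8.5]],[[0,0,0],[0,0,8.5]],[[0,0,0],[0,0,8.5]],[[0,0,0],[0,0,8.5]],[[0,0,0],[0,0,8.5]],[[0,0,0],[0,0,0]]]'
python3 -c "from h import *;show()
for c in('scene','top'):cv2.imwrite(f'pics/{c}1.png',get_image(c)[...,::-1])
cv2.imwrite('pics/c1.png',np.hstack([cv2.resize(cv2.imread(f'pics/{c}1.png')[y:y+120,x:x+120],(400,400),interpolation=2) for c,x,y in(('scene',225,225),('top',160,220))]))"
```

```text
clock: 4.15
eef_pos: [523.1, 26.4, 231.6]
orientation: [0.667, 0.745, 0.0, 0.0]
wrist_force: [0.7, 0.1, -0.4]
opening: 0.997
finger_force: 0.0
clock: 5.15
eef_pos: [522.6, 25.1, 231.4]
orientation: [0.065, 0.998, 0.0, 0.0]
wrist_force: [0.7, 0.2, -0.8]
opening: 1.001
finger_force: 0.0
{'clock': 5.15, 'q': [0.527, 0.231, -0.761, 1.821, 0.173, 1.158, 1.149], 'joint_vel': [-0.012, -0.003, 0.016, 0.0, -0.004, -0.001, -0.103], 'effort': [0.122, -31.616, -3.948, -24.587, 0.032, 0.003, 0.638], 'eef_pos': [522.578, 25.11, 231.427], 'orientation': [0.065, 0.998, 0.0, 0.0], 'wrist_force': [0.698, 0.237, -0.763], 'wrist_torque': [-0.001, -0.024, 0.023], 'finger_force': 0.0, 'opening': 1.001}
```

View pics/c1.png

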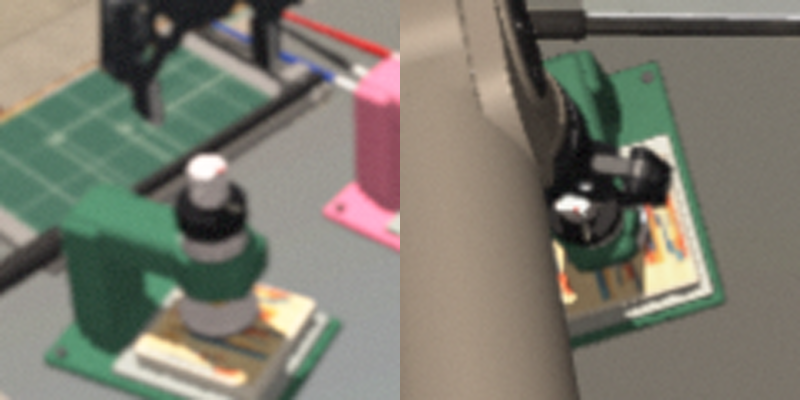

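The fingers are open over the green press, clear of the knobs. Next I descend around the outer knob and close.

```bash
python3 -m jog '[[[0.0005,0.0022,-0.012],[0,0,0]],[[0,0,-0.012],[0,0,0]],[[0,0,-0.012],[0,0,0]],[[0,0,-0.012],[0,0,0]],[[0,0,-0.012],[0,0,0]],[[0,0,-0.012],[0,0,0]],[[0,0,-0.012],[0,0,0]],[[0,0,-0.012],[0,0,0]],[[0,0,-0.011],[0,0,0]],[[0,0,0],[0,0,0]]]'
python3 -c "from h import *;show()"
python3 -m jog '[[[0,0,0],[0,0,0]],[[0,0,0],[0,0,0]],[[0,0,0],[0,0,0]],[[0,0,0],[0,0,0]],[[0,0,0],[0,0,0]],[[0,0,0],[0,0,0]],[[0,0,0],[0,0,0]],[[0,0,0],[0,0,0]],[[0,0,0],[0,0,0]],[[0,0,0],[0,0,0]]]' 0
python3 -c "from h import *;show()"
```

```text
clock: 6.25
eef_pos: [521.8, 27.3, 122.6]
orientation: [0.065, 0.998, -0.0, -0.002]
wrist_force: [-0.7, 0.7, -0.1]
opening: 1.0
finger_force: 0.0
{'clock': 6.25, 'q': [0.466, 0.36, -0.723, 1.94, 0.289, 0.951, 1.044], 'joint_vel': [0.004, -0.019, -0.009, -0.026, -0.011, 0.014, 0.012], 'effort': [-0.219, -35.636, -5.388, -21.387, 0.058, -0.156, -0.054], 'eef_pos': [521.803, 27.261, 122.568], 'orientation': [0.065, 0.998, -0.0, -0.002], 'wrist_force': [-0.72, 0.744, -0.066], 'wrist_torque': [-0.044, 0.066, 0.0], 'finger_force': 0.0, 'opening': 1.0}
clock: 7.25
eef_pos: [524.1, 30.0, 125.9]
orientation: [0.065, 0.998, 0.002, 0.001]
wrist_force: [-1.4, 5.7, 6.4]
opening: 0.572
finger_force: 61.5
{'clock': 7.25, 'q': [0.466, 0.356, -0.727, 1.936, 0.286, 0.951, 1.045], 'joint_vel': [-0.001, -0.0, -0.001, 0.0, 0.001, -0.001, -0.0], 'effort': [2.43, -33.451, -2.231, -19.558, 1.486, 0.255, 0.178], 'eef_pos': [524.098, 29.954, 125.873], 'orientation': [0.065, 0.998, 0.002, 0.001], 'wrist_force': [-1.449, 5.689, 6.418], 'wrist_torque': [1.079, 0.265, -0.158], 'finger_force': 61.502, 'opening': 0.572}
```

```bash
python3 -m jog '[[[0.0005,0.0025,0],[0,0,0]],[[0,0,0],[0,0,-2]],[[0,0,0],[0,0,-2]],[[0,0,0],[0,0,-2]],[[0,0,0],[0,0,-2]],[[0,0,0],[0,0,-2]],[[0,0,0],[0,0,-2]],[[0,0,0],[0,0,-2]],[[0,0,0],[0,0,-2]],[[0,0,0],[0,0,-2]]]'
python3 -c "from h import *;show()"
python3 -m jog '[[[0,0,0],[0,0,-1]],[[0,0,0],[0,0,-1]],[[0,0,0],[0,0,-1]],[[0,0,0],[0,0,-1]],[[0,0,0],[0,0,-1]],[[0,0,0],[0,0,-1]],[[0,0,0],[0,0,-1]],[[0,0,0],[0,0,-1]],[[0,0,0],[0,0,-1]],[[0,0,0],[0,0,-1]]]'
python3 -c "from h import *;show()"
```

```text
clock: 8.25
eef_pos: [524.3, 30.3, 125.9]
orientation: [0.22, 0.975, -0.0, 0.001]
wrist_force: [-2.8, 1.0, 8.0]
opening: 0.572
finger_force: 61.8
{'clock': 8.25, 'q': [0.412, 0.344, -0.662, 1.936, 0.26, 0.945, 0.752], 'joint_vel': [-0.054, -0.013, 0.07, 0.002, -0.031, -0.009, -0.316], 'effort': [1.266, -32.758, -3.143, -19.866, 0.359, -0.491, -0.135], 'eef_pos': [524.25, 30.295, 125.87], 'orientation': [0.22, 0.975, -0.0, 0.001], 'wrist_force': [-2.845, 0.995, 8.029], 'wrist_torque': [0.349, 0.447, 0.367], 'finger_force': 61.777, 'opening': 0.572}
clock: 9.25
eef_pos: [524.3, 30.4, 125.9]
orientation: [0.304, 0.953, 0.0, 0.001]
wrist_force: [-2.6, 0.8, 6.9]
opening: 0.579
finger_force: 61.7
{'clock': 9.25, 'q': [0.384, 0.337, -0.627, 1.936, 0.244, 0.941, 0.592], 'joint_vel': [-0.028, -0.006, 0.035, -0.001, -0.017, -0.003, -0.159], 'effort': [1.25, -33.058, -2.686, -19.854, 0.347, -0.411, -0.263], 'eef_pos': [524.334, 30.41, 125.862], 'orientation': [0.304, 0.953, 0.0, 0.001], 'wrist_force': [-2.559, 0.85, 6.906], 'wrist_torque': [0.406, 0.399, 0.434], 'finger_force': 61.672, 'opening': 0.579}
```

```bash
cat > t.py <<'E'
from h import *
s=telemetry.observe();q=s["orientation"]
print("ang",round(2*np.degrees(np.arctan2(q[0],q[1])),2),"T",np.round(s["wrist_torque"],3),"F",np.round(s["wrist_force"],2),"P",np.round(s["eef_pos"],1),"q7",round(s["q"][6],2),"w",np.round(s["joint_vel"][6],3))
E
python3 -m jog '[[[0.0015,0,0],[0,0,-1]],[[0,0,0],[0,0,-1]],[[0,0,0],[0,0,-1]],[[0,0,0],[0,0,-1]],[[0,0,0],[0,0,-1]],[[0,0,0],[0,0,-1]],[[0,0,0],[0,0,-1]],[[0,0,0],[0,0,-1]],[[0,0,0],[0,0,-1]],[[0,0,0],[0,0,-1]]]' >/dev/null
python3 t.py
python3 -m jog '[[[0,0,0],[0,0,-1]],[[0,0,0],[0,0,-1]],[[0,0,0],[0,0,-1]],[[0,0,0],[0,0,-1]],[[0,0,0],[0,0,-1]],[[0,0,0],[0,0,-1]],[[0,0,0],[0,0,-1]],[[0,0,0],[0,0,-1]],[[0,0,0],[0,0,-1]],[[0,0,0],[0,0,-1]]]' >/dev/null
python3 t.py
```

```text
ang 45.38 T [0.356 1.014 0.391] F [-5.85  1.49 10.44] P [524.5  30.6 125.8] q7 0.43 w -0.158
ang 55.37 T [0.404 0.932 0.364] F [-5.72  1.12 10.17] P [524.6  30.6 125.8] q7 0.27 w -0.16
```

```bash
python3 -m jog '[[[-0.003,0.0003,0.002],[0,0,-1]],[[0,0,0],[0,0,-1]],[[0,0,0],[0,0,-1]],[[0,0,0],[0,0,-1]],[[0,0,0],[0,0,-1]],[[0,0,0],[0,0,-1]],[[0,0,0],[0,0,-1]],[[0,0,0],[0,0,-1]],[[0,0,0],[0,0,-1]],[[0,0,0],[0,0,-1]]]' >/dev/null
python3 t.py
python3 -m jog '[[[0,0,0],[0,0,-1]],[[0,0,0],[0,0,-1]],[[0,0,0],[0,0,-1]],[[0,0,0],[0,0,-1]],[[0,0,0],[0,0,-1]],[[0,0,0],[0,0,-1]],[[0,0,0],[0,0,-1]],[[0,0,0],[0,0,-1]],[[0,0,0],[0,0,-1]],[[0,0,0],[0,0,-1]]]' >/dev/null
python3 t.py
```

```text
ang 65.39 T [ 0.504 -1.425  0.473] F [ 6.86  1.93 -9.44] P [524.5  30.7 126.2] q7 0.11 w -0.16
ang 75.39 T [ 0.412 -1.523  0.356] F [ 7.87  2.13 -9.75] P [524.7  30.7 126.2] q7 -0.05 w -0.161
```

```bash
cat >> t.py <<'E'
L=[]
for i in range(5):
    get_image("scene");s=telemetry.observe();L.append([*s["wrist_torque"],*s["wrist_force"]])
print("  avg",np.mean(L,0).round(3),"Tz",np.round([l[2] for l in L],3))
E
python3 t.py
python3 -m jog '[[[0.0015,0.0004,-0.001],[0,0,-0.8]],[[0,0,0],[0,0,-0.8]],[[0,0,0],[0,0,-0.8]],[[0,0,0],[0,0,-0.8]],[[0,0,0],[0,0,-0.8]],[[0,0,0],[0,0,-0.8]],[[0,0,0],[0,0,-0.8]],[[0,0,0],[0,0,-0.8]],[[0,0,0],[0,0,-0.8]],[[0,0,0],[0,0,-0.8]]]' >/dev/null
python3 t.py
python3 -c "from h import *
cv2.imwrite('pics/c2.png',cv2.resize(get_image('scene')[265:355,240:340],(800,600),interpolation=2)[...,::-1])"
```

```text
ang 75.39 T [ 0.412 -1.523  0.356] F [ 7.87  2.13 -9.75] P [524.7  30.7 126.2] q7 -0.05 w -0.161
  avg [ 0.468 -1.509  0.222  7.637  2.683 -8.812] Tz [0.295 0.216 0.205 0.175 0.219]
ang 83.52 T [ 0.279 -1.2    0.461] F [5.48 1.61 1.98] P [524.8  30.8 126. ] q7 -0.19 w -0.129
  avg [ 0.257 -1.188  0.255  5.286  1.621  2.536] Tz [0.299 0.259 0.253 0.231 0.232]
```

View pics/c2.png

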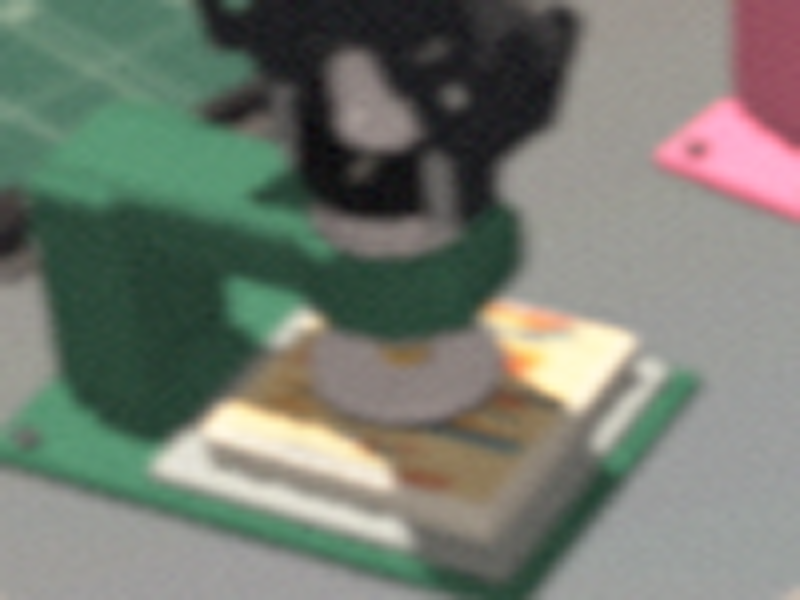

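The picture shows the hand on the knob, the foot's lowest rim at about crop (405,425), i.e. scene (290.6,328.7), and the foot close over the canvas. I'll estimate the gap from that rim.

```bash
cat >> h.py <<'E'
def proj(cam,P):
    c=get_calibration(cam);M=R.from_quat(c["attitude"]).as_matrix();P=np.atleast_2d(P)
    pc=(P-np.array(c["eye"]))@M
    return cv2.projectPoints(pc.reshape(-1,1,3),np.zeros(3),np.zeros(3),np.array(c["camera_matrix"],float),np.array(c["distortion"],float))[0][:,0]
E
python3 - <<'E'
from h import *
a=np.linspace(0,2*np.pi,361)
for z in (32,36,40,44,48):
    p=proj("scene",np.c_[524.5+30*np.cos(a),30.7+30*np.sin(a),0*a+z]);i=p[:,1].argmax();print(z,p[i].round(1),p[:,0].min().round(1),p[:,0].max().round(1))
p=proj("scene",[[524.5,30.7,184]]);print(p,"silver top seen (286.5,274.5)")
E
python3 -m jog '[[[0.0005,0.0004,0],[0,0,-0.8]],[[0,0,0],[0,0,-0.8]],[[0,0,0],[0,0,-0.8]],[[0,0,0],[0,0,-0.8]],[[0,0,0],[0,0,-0.8]],[[0,0,0],[0,0,-0.8]],[[0,0,0],[0,0,-0.8]],[[0,0,0],[0,0,-0.8]],[[0,0,0],[0,0,-0.8]],[[0,0,0],[0,0,-0.8]]]' >/dev/null
python3 t.py
```

```text
32 [290.3 331.5] 279.1 303.4
36 [290.2 330.3] 278.9 303.3
40 [290.1 329.1] 278.8 303.3
44 [290. 328.] 278.7 303.2
48 [289.9 326.8] 278.6 303.1
[[287.18866049 274.76522948]] silver top seen (286.5,274.5)
ang 91.54 T [-0.048 -1.14   0.348] F [5.27 0.49 4.94] P [524.9  30.8 125.9] q7 -0.32 w -0.129
  avg [ 0.013 -1.139  0.225  4.864  0.214  5.247] Tz [0.255 0.172 0.199 0.223 0.274]
```

```bash
sed -i '/^L=\[\]/,$d' t.py; echo 'print("  e",np.round(s["effort"],2),s["clock"])'>>t.py
python3 -m jog '[[[0.001,0,0],[0,0,-0.6]],[[0,0,0],[0,0,-0.6]],[[0,0,0],[0,0,-0.6]],[[0,0,0],[0,0,-0.6]],[[0,0,0],[0,0,-0.6]],[[0,0,0],[0,0,-0.6]],[[0,0,0],[0,0,-0.6]],[[0,0,0],[0,0,-0.6]],[[0,0,0],[0,0,-0.6]],[[0,0,0],[0,0,-0.6]]]' >/dev/null
python3 t.py
python3 -m jog '[[[0,0,0],[0,0,-0.5]],[[0,0,0],[0,0,-0.5]],[[0,0,0],[0,0,-0.5]],[[0,0,0],[0,0,-0.5]],[[0,0,0],[0,0,-0.5]],[[0,0,0],[0,0,-0.5]],[[0,0,0],[0,0,-0.5]],[[0,0,0],[0,0,-0.5]],[[0,0,0],[0,0,-0.5]],[[0,0,0],[0,0,-0.5]]]' >/dev/null
python3 t.py
```

```text
ang 97.54 T [-0.068 -0.764  0.423] F [2.37 0.72 7.87] P [525.1  30.8 125.9] q7 -0.42 w -0.097
  e [  0.49 -33.34  -1.89 -17.09  -0.46   1.01  -0.32] 17.05
ang 102.53 T [-0.048 -0.778  0.402] F [2.95 0.32 6.94] P [525.1  30.8 125.9] q7 -0.5 w -0.082
  e [  0.46 -33.47  -1.79 -17.05  -0.49   1.06  -0.33] 18.05
```

```bash
python3 -m jog '[[[0,0,0],[0,0,-0.5]],[[0,0,0],[0,0,-0.5]],[[0,0,0],[0,0,-0.5]],[[0,0,0],[0,0,-0.5]],[[0,0,0],[0,0,-0.5]],[[0,0,0],[0,0,-0.5]],[[0,0,0],[0,0,-0.5]],[[0,0,0],[0,0,-0.5]],[[0,0,0],[0,0,-0.5]],[[0,0,0],[0,0,-0.5]]]' >/dev/null
python3 t.py
```

```text
ang 107.54 T [-0.063 -0.831  0.382] F [3.66 0.04 6.44] P [525.2  30.7 125.9] q7 -0.58 w -0.079
  e [  0.44 -33.59  -1.71 -17.01  -0.51   1.11  -0.33] 19.05
```

Joint 7's effort is a nearly noise-free torque reading, so I'll watch that.

```bash
sed -i 's/effort"\],2/effort"],3/' t.py
python3 -m jog '[[[0.001,0,0],[0,0,-0.6]],[[0,0,0],[0,0,-0.6]],[[0,0,0],[0,0,-0.6]],[[0,0,0],[0,0,-0.6]],[[0,0,0],[0,0,-0.6]],[[0,0,0],[0,0,-0.6]],[[0,0,0],[0,0,-0.6]],[[0,0,0],[0,0,-0.6]],[[0,0,0],[0,0,-0.6]],[[0,0,0],[0,0,-0.6]]]' >/dev/null
python3 t.py
python3 -m jog '[[[0,0,0],[0,0,-0.6]],[[0,0,0],[0,0,-0.6]],[[0,0,0],[0,0,-0.6]],[[0,0,0],[0,0,-0.6]],[[0,0,0],[0,0,-0.6]],[[0,0,0],[0,0,-0.6]],[[0,0,0],[0,0,-0.6]],[[0,0,0],[0,0,-0.6]],[[0,0,0],[0,0,-0.6]],[[0,0,0],[0,0,-0.6]]]' >/dev/null
python3 t.py
```

```text
ang 113.54 T [-0.07  -0.404  0.384] F [ 0.47 -0.1   8.36] P [525.3  30.7 125.9] q7 -0.68 w -0.096
  e [  0.498 -32.912  -1.478 -17.541  -0.402   0.483  -0.314] 20.05
ang 119.54 T [-0.141 -0.391  0.418] F [0.94 0.76 9.05] P [525.4  30.6 125.9] q7 -0.78 w -0.098
  e [  0.46  -33.046  -1.404 -17.493  -0.437   0.529  -0.314] 21.05
```

```bash
python3 -m jog '[[[0,0,0],[0,0,-0.6]],[[0,0,0],[0,0,-0.6]],[[0,0,0],[0,0,-0.6]],[[0,0,0],[0,0,-0.6]],[[0,0,0],[0,0,-0.6]],[[0,0,0],[0,0,-0.6]],[[0,0,0],[0,0,-0.6]],[[0,0,0],[0,0,-0.6]],[[0,0,0],[0,0,-0.6]],[[0,0,0],[0,0,-0.6]]]' >/dev/null
python3 t.py
```

```text
ang 125.54 T [-0.196 -0.529  0.345] F [2.08 0.1  8.08] P [525.5  30.6 125.9] q7 -0.87 w -0.096
  e [  0.413 -33.17   -1.339 -17.446  -0.472   0.571  -0.314] 22.05
```

```bash
python3 -m jog '[[[0,0,0],[0,0,-0.6]],[[0,0,0],[0,0,-0.6]],[[0,0,0],[0,0,-0.6]],[[0,0,0],[0,0,-0.6]],[[0,0,0],[0,0,-0.6]],[[0,0,0],[0,0,-0.6]],[[0,0,0],[0,0,-0.6]],[[0,0,0],[0,0,-0.6]],[[0,0,0],[0,0,-0.6]],[[0,0,0],[0,0,-0.6]]]' >/dev/null
python3 t.py
```

```text
ang 131.54 T [-0.182 -0.48   0.41 ] F [ 1.84 -0.52  7.64] P [525.6  30.6 125.9] q7 -0.97 w -0.097
  e [  0.357 -33.284  -1.281 -17.402  -0.507   0.607  -0.315] 23.05
```

```bash
python3 -m jog '[[[0,0,0],[0,0,-0.6]],[[0,0,0],[0,0,-0.6]],[[0,0,0],[0,0,-0.6]],[[0,0,0],[0,0,-0.6]],[[0,0,0],[0,0,-0.6]],[[0,0,0],[0,0,-0.6]],[[0,0,0],[0,0,-0.6]],[[0,0,0],[0,0,-0.6]],[[0,0,0],[0,0,-0.6]],[[0,0,0],[0,0,-0.6]]]' >/dev/null
python3 t.py
```

```text
ang 137.54 T [-0.213 -0.48   0.455] F [ 1.55 -0.17  7.29] P [525.6  30.5 125.9] q7 -1.07 w -0.098
  e [  0.308 -33.329  -1.214 -17.346  -0.554   0.624  -0.333] 24.05
```

```bash
python3 -m jog '[[[0,0,0],[0,0,-0.5]],[[0,0,0],[0,0,-0.5]],[[0,0,0],[0,0,-0.5]],[[0,0,0],[0,0,-0.5]],[[0,0,0],[0,0,-0.5]],[[0,0,0],[0,0,-0.5]],[[0,0,0],[0,0,-0.5]],[[0,0,0],[0,0,-0.5]],[[0,0,0],[0,0,-0.5]],[[0,0,0],[0,0,-0.5]]]' >/dev/null
python3 t.py
```

```text
ang 142.53 T [-0.225 -0.517  0.467] F [ 2.65 -0.3   8.24] P [525.7  30.4 125.9] q7 -1.15 w -0.081
  e [  0.262 -33.304  -1.14  -17.29   -0.61    0.619  -0.388] 25.05
```

Contact: joint-7 effort rose by 0.073 N·m after about 136°, which is roughly 9–10 N. I'll release and go up to the inner knob.

```bash
python3 -m jog '[[[0,0,0],[0,0,0]],[[0,0,0],[0,0,0]],[[0,0,0],[0,0,0]],[[0,0,0],[0,0,0]],[[0,0,0],[0,0,0]],[[0,0,0],[0,0,0]],[[0,0,0],[0,0,0]],[[0,0,0],[0,0,0]],[[0,0,0],[0,0,0]],[[0,0,0],[0,0,0]]]' 1
python3 t.py
python3 -m jog '[[[0,0,0.005],[0,0,0]],[[0,0,0.005],[0,0,0]],[[0,0,0.005],[0,0,0]],[[0,0,0.005],[0,0,0]],[[0,0,0.005],[0,0,0]],[[0,0,0.005],[0,0,0]],[[0,0,0.005],[0,0,0]],[[0,0,0],[0,0,0]],[[0,0,0],[0,0,0]],[[0,0,0],[0,0,0]]]'
python3 t.py
```

```text
clock: 26.05
eef_pos: [526.1, 31.1, 125.4]
orientation: [0.947, 0.322, 0.0, 0.0]
wrist_force: [0.8, -0.0, -0.2]
opening: 1.006
finger_force: 0.0
ang 142.47 T [-0.047  0.044  0.022] F [ 0.77 -0.01 -0.2 ] P [526.1  31.1 125.4] q7 -1.15 w -0.002
  e [-0.0000e+00 -3.7920e+01 -1.4640e+00 -2.1497e+01  1.0000e-02  2.0000e-03
 -0.0000e+00] 26.05
clock: 27.05
eef_pos: [525.8, 31.0, 160.1]
orientation: [0.947, 0.322, -0.0, -0.0]
wrist_force: [-0.3, 0.6, -0.8]
opening: 0.996
finger_force: 0.0
ang 142.46 T [-0.004 -0.03  -0.013] F [-0.28  0.59 -0.8 ] P [525.8  31.  160.1] q7 -1.14 w 0.001
  e [-1.0000e-03 -3.6966e+01 -1.3260e+00 -2.2782e+01  1.0000e-02 -2.0000e-03
  0.0000e+00] 27.05
```

```bash
python3 -m jog '[[[-0.0003,-0.0004,-0.0025],[0,0,0]],[[0,0,0],[0,0,0]],[[0,0,0],[0,0,0]],[[0,0,0],[0,0,0]],[[0,0,0],[0,0,0]],[[0,0,0],[0,0,0]],[[0,0,0],[0,0,0]],[[0,0,0],[0,0,0]],[[0,0,0],[0,0,0]],[[0,0,0],[0,0,0]]]' 0
python3 t.py
```

```text
clock: 28.05
eef_pos: [525.8, 30.6, 158.0]
orientation: [0.947, 0.322, 0.0, 0.0]
wrist_force: [-1.0, -0.3, 3.3]
opening: 0.273
finger_force: 58.8
ang 142.47 T [-0.129  0.144 -0.001] F [-0.95 -0.3   3.34] P [525.8  30.6 158. ] q7 -1.14 w -0.001
  e [-3.4500e-01 -3.5419e+01 -1.5900e+00 -2.1976e+01 -1.4000e-01 -2.9600e-01
 -1.1000e-02] 28.05
```

```bash
python3 -m jog '[[[0,0,0],[0,0,-1]],[[0,0,0],[0,0,-1]],[[0,0,0],[0,0,-1]],[[0,0,0],[0,0,-1]],[[0,0,0],[0,0,-1]],[[0,0,0],[0,0,-1]],[[0,0,0],[0,0,-1]],[[0,0,0],[0,0,-1]],[[0,0,0],[0,0,-1]],[[0,0,0],[0,0,-1]]]' >/dev/null
python3 t.py
python3 -m jog '[[[0,0,0],[0,0,-1]],[[0,0,0],[0,0,-1]],[[0,0,0],[0,0,-1]],[[0,0,0],[0,0,-1]],[[0,0,0],[0,0,-1]],[[0,0,0],[0,0,-1]],[[0,0,0],[0,0,-1]],[[0,0,0],[0,0,-1]],[[0,0,0],[0,0,-1]],[[0,0,0],[0,0,-1]]]' >/dev/null
python3 t.py
```

```text
ang 152.56 T [-0.441  0.185  0.209] F [-0.87 -2.24  5.72] P [525.9  30.4 158. ] q7 -1.31 w -0.165
  e [ -0.727 -34.301  -1.936 -21.199  -0.615  -0.378  -0.088] 29.05
ang 162.56 T [-0.494  0.111  0.22 ] F [-0.65 -2.16  5.35] P [526.   30.2 158. ] q7 -1.47 w -0.165
  e [ -0.902 -34.355  -1.951 -21.144  -0.723  -0.339  -0.104] 30.05
```

```bash
python3 -m jog '[[[0,0,0],[0,0,-1]],[[0,0,0],[0,0,-1]],[[0,0,0],[0,0,-1]],[[0,0,0],[0,0,-1]],[[0,0,0],[0,0,-1]],[[0,0,0],[0,0,-1]],[[0,0,0],[0,0,-1]],[[0,0,0],[0,0,-1]],[[0,0,0],[0,0,-1]],[[0,0,0],[0,0,-1]]]' >/dev/null
python3 t.py
python3 -m jog '[[[0,0,0],[0,0,-1]],[[0,0,0],[0,0,-1]],[[0,0,0],[0,0,-1]],[[0,0,0],[0,0,-1]],[[0,0,0],[0,0,-1]],[[0,0,0],[0,0,-1]],[[0,0,0],[0,0,-1]],[[0,0,0],[0,0,-1]],[[0,0,0],[0,0,-1]],[[0,0,0],[0,0,-1]]]' >/dev/null
python3 t.py
```

```text
ang 172.56 T [-0.593  0.161  0.289] F [ 0.34 -2.95  5.39] P [526.   30.1 158. ] q7 -1.64 w -0.165
  e [ -1.139 -34.347  -2.029 -21.078  -0.864  -0.316  -0.119] 31.05
ang 182.56 T [-0.664  0.112  0.243] F [-0.9  -3.12  4.69] P [526.1  29.9 158. ] q7 -1.81 w -0.165
  e [ -1.289 -34.346  -2.021 -21.084  -0.954  -0.325  -0.135] 32.05
```

```bash
python3 -m jog '[[[0,0,0],[0,0,-1.3]],[[0,0,0],[0,0,-1.3]],[[0,0,0],[0,0,-1.3]],[[0,0,0],[0,0,-1.3]],[[0,0,0],[0,0,-1.3]],[[0,0,0],[0,0,-1.3]],[[0,0,0],[0,0,-1.3]],[[0,0,0],[0,0,-1.3]],[[0,0,0],[0,0,-1.3]],[[0,0,0],[0,0,-1.3]]]' >/dev/null
python3 t.py
python3 -m jog '[[[0,0,0],[0,0,0]],[[0,0,0],[0,0,0]],[[0,0,0],[0,0,0]],[[0,0,0],[0,0,0]],[[0,0,0],[0,0,0]],[[0,0,0],[0,0,0]],[[0,0,0],[0,0,0]],[[0,0,0],[0,0,0]],[[0,0,0],[0,0,0]],[[0,0,0],[0,0,0]]]' >/dev/null
python3 t.py
```

```text
ang 195.58 T [-0.776  0.184  0.333] F [-0.72 -4.37  4.12] P [526.   29.7 158. ] q7 -2.02 w -0.215
  e [ -1.446 -34.282  -2.023 -21.12   -1.065  -0.372  -0.114] 33.05
ang 195.56 T [-0.758  0.112  0.137] F [ 0.43 -4.63  4.79] P [526.   29.6 158. ] q7 -2.02 w 0.002
  e [ -1.678 -34.3    -2.034 -21.108  -0.967  -0.365  -0.146] 34.05
```

```bash
python3 -m jog '[[[0,-0.0007,0],[0,0,0]],[[0,0,0],[0,0,0]],[[0,0,0],[0,0,0]],[[0,0,0],[0,0,0]],[[0,0,0],[0,0,0]],[[0,0,0],[0,0,0]],[[0,0,0],[0,0,0]],[[0,0,0],[0,0,0]],[[0,0,0],[0,0,0]],[[0,0,0],[0,0,0]]]' 1
python3 -m jog '[[[0,0,0.02],[0,0,0]],[[0,0,0.02],[0,0,0]],[[0,0,0.02],[0,0,0]],[[0,0,0.02],[0,0,0]],[[0,-0.03,0.01],[0,0,0]],[[0,-0.04,0],[0,0,0]],[[0,-0.04,0],[0,0,0]],[[0,-0.04,0],[0,0,0]],[[0,-0.03,0],[0,0,0]],[[0,0,0],[0,0,0]]]'
python3 -c "from h import *
a=cv2.resize(get_image('scene')[255:355,235:335],(400,400),interpolation=2);b=cv2.resize(get_image('top')[230:330,175:275],(400,400),interpolation=2)
cv2.imwrite('pics/c3.png',np.hstack([a,b])[...,::-1])"
```

```text
clock: 35.05
eef_pos: [525.7, 29.9, 157.8]
orientation: [0.991, -0.135, -0.0, 0.0]
wrist_force: [-0.8, -1.4, 0.7]
opening: 1.0
finger_force: 0.0
clock: 36.05
eef_pos: [524.7, -156.2, 247.8]
orientation: [0.99, -0.139, -0.0, 0.002]
wrist_force: [0.2, -0.5, 0.2]
opening: 1.003
finger_force: 0.0
```

View pics/c3.png

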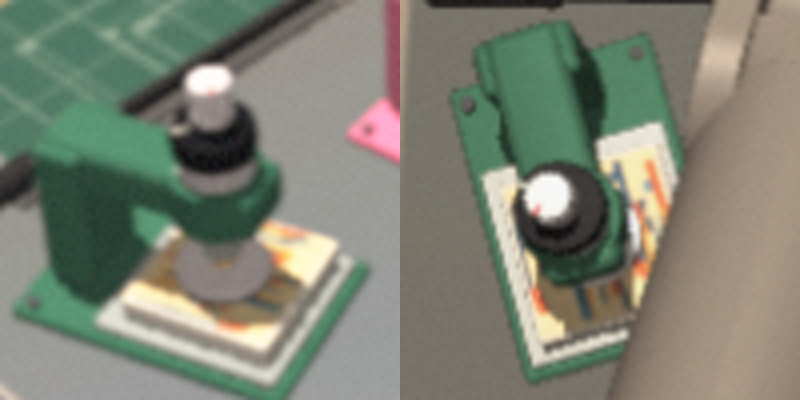

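The foot rests on the canvas, which hasn't visibly moved. The inner knob's red mark turned about 55° (from top-crop (553,213) to (537,210)), so the knob followed the grip without slipping. The arm is clear, so I'm handing in.

```bash
python3 -c "from workcell import env;print(env.sign_off())"
```

```text
the job is handed in; nothing more can be done
None
```

The job is handed in, verdict not shown: the outer knob is at first touch (an estimated 9–10 N), the inner knob turned about 53° more for an estimated 40 N, and the gripper is released and clear of everything.

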